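Park the optical rail behind its keeper post

ROBOT

A 6-joint arm with a two-finger parallel gripper is mounted at the origin on the work surface; the furniture and walls round the work are solid. World frame = base frame: x ahead of the robot, y to its left, z up, the work surface at z = 0. Lengths are in mm, angles in rad, forces in N, time in s.
With the tool pointing down it reaches from about 300 to 875 mm from the base axis. Payload 4.2 kg.
Tool frame: the origin (TCP) lies between the finger pads; the fingertips stand 17 mm ahead of it and the grasp point (between the pads) lies 2 mm behind it (manip.tips_ahead is the distance from the TCP to the fingertips, in mm); z points along the fingers, y is the line along which they close (so a half turn about z gives the same grasp; the last joint's range is limited). The gripper opens to 85 mm and grips with 20 to 120 N. Pads are 22 mm wide; open, the fingers measure 114 mm over their backs; the gripper's body (76 mm by 85 mm) begins 54 mm behind the grasp point. The pads swing forward as they close: fully open they stand 13 mm farther back than shut.
Start: joints at [-1.135, 0.32, 1.565, -0, 1.257, -0.02], TCP at [253.108, -516.31, 248.338] pointing down, gripper open.
Joint ranges: [-3.11, 3.11], [-0.84, 2.01], [0.21, 2.61], [-1.34, 4.49], [0.05, 2.63], [-2.56, 2.56]. Speed limits (rad/s): [2.57, 2.57, 3.14, 3.14, 3.14, 3.14].

INTERFACE

Orientations are given as a rotation vector (axis times angle).
In Python, from station import manip gives the robot as it stands.
- The arm moves only by the tool jog_arm, never from a script. Its argument "deltas" is a list of rows, each an object of numbers: "tx", "ty", "tz": the shift along the tool's x, y, z in units of 50 mm (1.0 is 50 mm); "rx", "ry", "rz": the turn, a rotation vector about the tool's x, y, z in units of 8 degrees (1.0 is 8 degrees). A call has 1 to 20 rows; each row is the pose to reach, as a shift and turn from the pose commanded when the call began, along the tool's axes at that moment; what a row does not reach only later rows make up. A row lasts 1/10 s, in which the tool goes at most 50 mm and 8.59 degrees, less where a joint would pass 70% of its speed; a pose out of reach is approached as far as the arm can. A call with a gripper value outside its range is refused whole. "fingers" is the finger opening in mm, from 0 to 85.4, set as the call begins (left out, the last holds). The fingers move at their own pace and stop on an object; "force" is the grip in N (left out, the last holds). Time passes only in rows, so rows that repeat a pose let the fingers close. It gives the time, the measured TCP pose, the force, the opening and the grip force at its end, in the units of the state.
- manip.read_state(): the state, without advancing time (a new reading comes with each control period).
- manip.snapshot(name): name is "side" or "top" or "wrist"; returns the picture (480x640x3 uint8, red, green, blue); there is no depth.
- manip.camera_params(name): a dict with "fx", "fy", "cx", "cy" (pixels), "T" (4x4, takes a point from camera to world coordinates); the wrist camera has in their place "mount" (4x4, takes a point from camera to tool coordinates, whose origin is the TCP and whose axes are the flange's). Camera axes: x right, y up, looking along -z (the intrinsics and any distortion apply to the point x, -y, -z); pixel columns grow to the right and rows downward; lengths in mm; the calibration is good to about 2 mm. A picture is of the moment at which its call begins: read the wrist's pose just before it. camera_params takes no time and is no camera call.
- manip.finish_job(): hands the job in; it is judged then, once.
The state is a dict: "t": time; "joint_pos": joint angles; "joint_velocities": joint speeds; "joint_torque": joint torques, N m; "tool_pos": TCP position; "eef_rot": TCP orientation; "force": force on the tool from outside, world axes, zero at the start; "wrist_torque": the same for the moment, N m; "finger_gap": finger opening in mm; "finger_force": force on a finger pad.
Only numpy, scipy, OpenCV 4.12 (cv2) and the standard library are available. Lean on these libraries where they do the work, as an engineer would, in place of code of your own. Each camera call takes 0.05 s, during which the arm holds its last target. There are 200 camera calls.

TASK

Park the aluminium optical rail in its wooden dock, only by pushing it along the bench with the fingertips: swing its left end forward, slide that end in behind the red keeper post, then push the right end in until it is past the spring clip and the clip has sprung back out in front of it. Leave the rail flush against the dock's back fence over its whole length. Push gently, never pinch, lift or tip the rail, and do not disturb anything else on the bench.

Things in the scene. Friction and masses are not known exactly. Their poses are not given: they have to be found in the camera images.
- rail: Aluminium optical-bench rail, about 0.35 kg, lying on the bench in front of the dock's mouth, shifted right: a bar 260 long (own y) x 34 wide (own x), side faces from z = 4 to 30 mm, black end caps, white scale strip on the robot's side (-x face). A dark saddle 46 long x 30 wide stands on its middle, up to z = 60. Origin: on the bench under its middle. Needs 1 to 5 N to slide on the bench.
- rail_left (a point): Centre of the rail's left (+y) end face, 17 mm above the bench, 130 mm from the rail's middle.
- rail_right (a point): Centre of the rail's right (-y) end face, 17 mm above the bench, 130 mm from the rail's middle.
- dock: Wooden dock fixed to the bench, open to the robot, no floor, walls 40 mm high. Origin: on the bench where the parked rail's middle comes; x points into the bay, y left along the fence. In this frame (mm): back fence face at x = 17; left cheek's inner face at y = 134, x = -43 to 33; right bar's inner face at y = -154, x = -95 to 33. Parked, the rail has x = 0, y = -22 to 4, yaw 0 in it.
- post (a point): Keeper post, steel in a red sleeve, fixed, 16 mm in diameter, 76 high; point on its axis 20 above the bench, at x = -46, y = 106 of the dock's frame: 28 from the left cheek's face, leaving a 55 gap to the back fence. It blocks a straight push: the rail's left end must go in behind it at a slant (about 10 to 35 degrees to the fence) before the right end can swing in.
- clip (a joint): Spring clip at the right of the mouth: steel leaf 52 mm long, 9 to 31 above the bench, upright hinge at x = -76, y = -148 of the dock's frame. 0 rad = at rest, sloping into the bay; grows to at most 0.6 as the rail's right end pushes it outward (-y) with 0.5 to 2 N at its tip; springs back to 0 once the rail's front face is deeper than the tip.
- clip_tip (a point): Free end of the clip's leaf, 20 mm above the bench, leaf 4 thick; at rest at x = -32, y = -121 of the dock's frame, so about 12 in front of the parked rail's front face, overlapping its right end by about 5 to 27. Pushing the rail 45 or more from its right end keeps fingers off the clip.
- tube_block: Bystander, not to be disturbed: wooden block with three capped test tubes, 36x95x95 mm; origin under its middle.
- jar_r01: Bystander, not to be disturbed: clear specimen jar, yellow lid, 73 across, 123 high mm; origin under its middle.
- dropper_1: Bystander, not to be disturbed: brown dropper bottle with white tip, 34 across, 78 high mm; origin under its middle.
- petri_1: Bystander, not to be disturbed: covered petri dish, 65 across, 14 high mm; origin under its middle.
- forceps_1: Bystander, not to be disturbed: steel forceps, 133 long mm; origin under its middle.
- dial_timer: Bystander, not to be disturbed: cream bench timer with a dial, 51x67x66 mm; origin under its middle.
- dropper_3: Bystander, not to be disturbed: brown dropper bottle with white tip, 38 across, 85 high mm; origin under its middle.
- spare_lid_2: Bystander, not to be disturbed: yellow jar lid, 64 across, 18 high mm; origin under its middle.
- loupe: Bystander, not to be disturbed: black hand magnifier, 125 long mm; origin under its middle.

How it is judged:
By the outcome, as a careful person would: the job done as asked, in the order asked, and still so for the second after the job is handed in, with the robot touching nothing.
It also fails if it takes over 67 s, if anything falls off the work surface, if the arm or the gripper's body presses on something with over 40 N, if the wrist force passes 120 N, or if a joint passes its speed limit or range.

## Working session

There is one attempt and no reset: what is moved stays moved. The work goes in short steps, Python scripts to look and compute and a tool call to move; the robot and the scene stay as the last step left them, time stands still between calls to the robot, and variables do not carry over. Pictures are saved under pics/ and viewed, at most 10 in all, crops included, and the job is handed in when it is done.

Besides the shell and the picture viewer there is one more tool, called after "Call:" by a JSON object that holds its "method" and its "body". jog_arm: Moves the arm, as the interface text tells. Its arguments: {"type":"object","properties":{"deltas":{"type":"array","items":{"type":"object","properties":{"tx":{"type":"number"},"ty":{"type":"number"},"tz":{"type":"number"},"rx":{"type":"number"},"ry":{"type":"number"},"rz":{"type":"number"}}}},"fingers":{"type":"number"},"force":{"type":"number"}},"required":["deltas"]}

```bash
mkdir -p pics; ls; python3 - <<'E'
from station import manip
import cv2,numpy as np
np.set_printoptions(suppress=True,precision=3)
for n in("top","side"):
    cv2.imwrite(f"pics/{n}0.png",manip.snapshot(n)[:,:,::-1]); print(n,manip.camera_params(n))
s=manip.read_state();print(s); print(manip.tips_ahead)
E
```

```text
pics
top {'fx': 473.2731095300183, 'fy': 473.2731095300183, 'cx': 316.67628389160734, 'cy': 243.0344649215042, 'T': array([[  -0.013,    0.985,   -0.175,  287.041],
       [  -1.   ,   -0.012,    0.011,  -24.451],
       [   0.009,    0.175,    0.985, 1531.616],
       [   0.   ,    0.   ,    0.   ,    1.   ]])}
side {'fx': 520.4033975977623, 'fy': 520.4033975977623, 'cx': 322.9879369947806, 'cy': 237.89914777109493, 'T': array([[  -0.994,    0.056,   -0.091,  424.632],
       [  -0.107,   -0.468,    0.877, 1213.823],
       [   0.007,    0.882,    0.471,  695.178],
       [   0.   ,    0.   ,    0.   ,    1.   ]])}
{'t': 0.1, 'joint_pos': array([-1.135,  0.32 ,  1.566, -0.   ,  1.257, -0.02 ]), 'joint_velocities': array([ 0.002, -0.001, -0.003, -0.002,  0.   , -0.001]), 'joint_torque': array([ -0.   , -41.641, -23.47 ,  -0.   ,   0.005,  -0.   ]), 'tool_pos': array([ 252.921, -515.939,  247.591]), 'eef_rot': array([-3.059, -0.709,  0.001]), 'force': array([0.064, 0.11 , 0.394]), 'wrist_torque': array([-0.012,  0.048,  0.028]), 'finger_force': 0.0, 'finger_gap': 85.44094403960896}
17.0
```

View pics/top0.png

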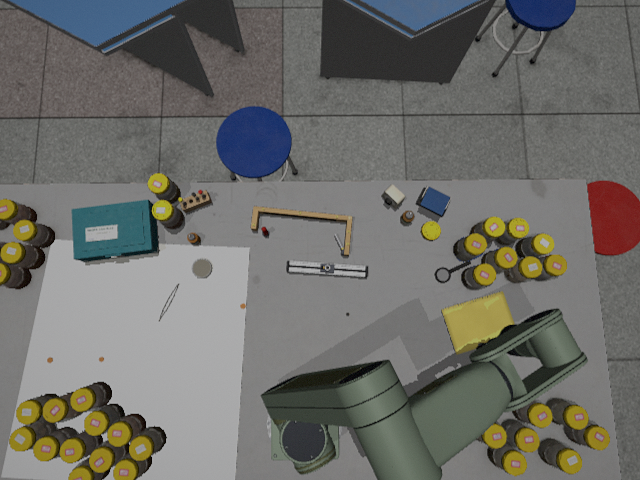

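View pics/side0.png

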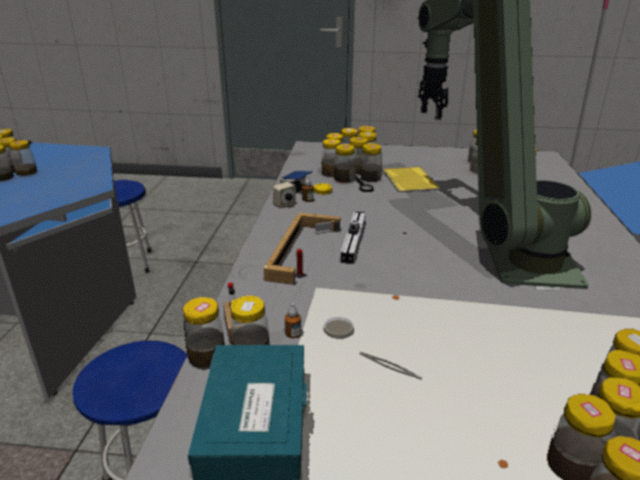

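The top view shows the rail from (287,267) to (368,272), the dock fence from (255,212) to (352,219), the post at (265,232) and the clip near (340,243). The side view agrees. Next I'll enlarge the top crop.

```bash
python3 - <<'E'
import cv2
a=cv2.imread("pics/top0.png")[195:295,240:380]
cv2.imwrite("pics/crop0.png",cv2.resize(a,None,fx=5.7,fy=5.7,interpolation=cv2.INTER_CUBIC))
E
cat > h.py <<'E'
from station import manip
import cv2,numpy as np
np.set_printoptions(suppress=True,precision=2)
def cam(n="top"): return manip.camera_params(n)
def ray(u,v,z,n="top",T=None):
    c=cam(n); T=c["T"] if T is None else T
    d=T[:3,:3]@np.array([(u-c["cx"])/c["fx"],-(v-c["cy"])/c["fy"],-1]); o=T[:3,3]
    return o+d*(z-o[2])/d[2]
def proj(p,n="top"):
    c=cam(n);T=c["T"];q=T[:3,:3].T@(np.array(p,float)-T[:3,3])
    return np.array([c["cx"]+c["fx"]*q[0]/-q[2],c["cy"]-c["fy"]*q[1]/-q[2]])
E
```

```text
(no output)
```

View pics/crop0.png

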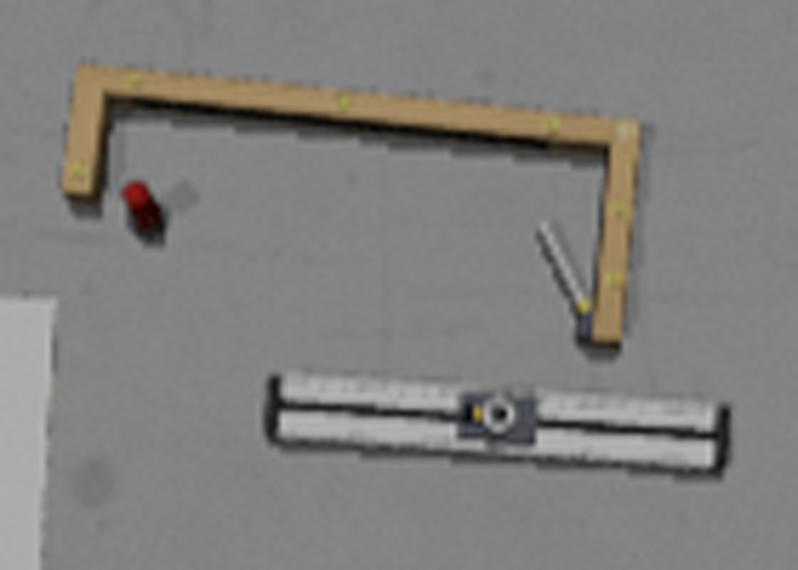

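```bash
cat >> h.py <<'E'
def fit(D,W):
    D=np.array(D,float);W=np.array(W,float);dc,wc=D.mean(0),W.mean(0);a,b=D-dc,W-wc
    th=np.arctan2((a[:,0]*b[:,1]-a[:,1]*b[:,0]).sum(),(a*b).sum())
    R=np.array([[np.cos(th),-np.sin(th)],[np.sin(th),np.cos(th)]])
    t=wc-R@dc; return t,th,R,W-(D@R.T+t)
E
python3 - <<'E'
from h import *
f=lambda x,y,z:ray((x+.5)/5.7-.5+240,(y+.5)/5.7-.5+195,z)[:2]
D=[(17,134),(17,-154),(-43,134),(-95,-154),(-46,106),(-32,-121)]
W=[f(106,97,40),f(607,147,40),f(97,197,40),f(594,341,40),f(136,190,76),f(542,225,31)]
t,th,R,r=fit(D,W);print("dock",t,th);print(r)
D=[(17,130),(17,-130),(-17,-130),(-17,130)]
W=[f(271,377,30),f(730,405,30),f(725,471,30),f(268,440,30)]
rt,rth,_,r=fit(D,W);print("rail",rt,rth);print(r)
print("rail in dock",R.T@(rt-t),rth-th)
s=manip.read_state();import scipy.spatial.transform as S
print(S.Rotation.from_rotvec(s["eef_rot"]).as_matrix())
E
```

```text
dock [626.81  15.18] -0.11562999431385199
[[-1.78  0.04]
 [-0.86  2.26]
 [-0.09 -2.29]
 [-0.69 -0.68]
 [ 2.27 -0.47]
 [ 1.16  1.13]]
rail [469.62 -73.58] -0.07706418689760666
[[ 0.69 -1.05]
 [ 1.72  0.79]
 [-1.48  2.17]
 [-0.93 -1.91]]
rail in dock [-145.91 -106.3 ] 0.038565807416245323
[[ 0.9   0.44 -0.  ]
 [ 0.44 -0.9   0.  ]
 [-0.   -0.   -1.  ]]
```

```bash
cat >> h.py <<'E'
from scipy.spatial.transform import Rotation as Rn
DT=np.array([626.81,15.18]);DTH=-0.1156
def R2(a): return np.array([[np.cos(a),-np.sin(a)],[np.sin(a),np.cos(a)]])
def d2w(p): return DT+R2(DTH)@np.array(p,float)
def w2d(p): return R2(DTH).T@(np.array(p,float)-DT)
def Rt(yaw): # tool down, tool x at world angle yaw
    return np.array([[np.cos(yaw),np.sin(yaw),0],[np.sin(yaw),-np.cos(yaw),0],[0,0,-1]])
def deltas(targets):  # targets (x,y,z,yaw) world -> rows
    s=manip.read_state();R0=Rn.from_rotvec(s["eef_rot"]).as_matrix();p0=s["tool_pos"]
    print("pose",p0,np.arctan2(R0[1,0],R0[0,0]),"F",s["force"],"t",s["t"])
    for x,y,z,a in targets:
        t=R0.T@(np.array([x,y,z])-p0)/50;r=np.degrees(Rn.from_matrix(R0.T@Rt(a)).as_rotvec())/8
        print("t",t.round(3),"r",r.round(3))
def own(C,a,p): return np.array(C)+R2(a)@np.array(p,float)
def findrail(name,roi=(240,380,195,300)):
    im=manip.snapshot("top");u0,u1,v0,v1=roi
    cv2.imwrite(f"pics/{name}.png",im[:,:,::-1])
    c=im[v0:v1,u0:u1].astype(int);m=((c.min(2)>150)).astype(np.uint8)
    n,l,st,ce=cv2.connectedComponentsWithStats(cv2.morphologyEx(m,cv2.MORPH_CLOSE,np.ones((5,5))))
    k=1+np.argmax(st[1:,4]);v,u=np.nonzero(l==k)
    W=np.array([ray(a+u0,b+v0,30)[:2] for a,b in zip(u,v)])
    (cx,cy),(w,h),_=r=cv2.minAreaRect(W.astype(np.float32));B=cv2.boxPoints(r)
    e=max((B[1]-B[0],B[2]-B[1]),key=np.linalg.norm);a=np.arctan2(-e[0],e[1]);a=(a+np.pi/2)%np.pi-np.pi/2
    C=np.array([cx,cy]);print("rail",C,a,"size",w,h,"dock",w2d(C),np.degrees(a-DTH),"L",w2d(own(C,a,(0,130))),"R",w2d(own(C,a,(0,-130))))
    return C,a
E
python3 - <<'E'
from h import *
C,a=findrail("t1")
C=(469.6,-73.6);a=-0.077
p=own(C,a,(-45,80));print(p)
deltas([(*p,248,a),(*p,34,a)])
E
```

```text
rail [460.42 189.51] -1.5592549 size 166.7299041748047 28.87312126159668 dock [-185.39  153.97] -82.715324 L [-56.44 170.46] R [-314.34  137.49]
[430.89   9.62]
pose [ 252.97 -516.    247.7 ] 0.4557782476042571 F [-0.21 -0.49 -0.3 ] t 0.15
t [ 7.82 -7.87  0.01] r [-0.01  0.    3.82]
t [ 7.82 -7.87  4.29] r [-0.01  0.    3.82]
```

Call:
{"method": "jog_arm", "body": {"deltas": [{"tx":0.7,"ty":-0.7,"rz":0.5},{"tx":1.4,"ty":-1.4,"rz":1},{"tx":2.1,"ty":-2.1,"rz":1.5},{"tx":2.8,"ty":-2.8,"rz":2},{"tx":3.5,"ty":-3.5,"rz":2.5},{"tx":4.2,"ty":-4.2,"rz":3},{"tx":4.9,"ty":-4.9,"rz":3.5},{"tx":5.6,"ty":-5.6,"rz":3.82},{"tx":6.3,"ty":-6.3,"rz":3.82},{"tx":7,"ty":-7,"rz":3.82},{"tx":7.5,"ty":-7.5,"rz":3.82},{"tx":7.82,"ty":-7.87,"rz":3.82},{"tx":7.82,"ty":-7.87,"rz":3.82},{"tx":7.82,"ty":-7.87,"tz":0.5,"rz":3.82},{"tx":7.82,"ty":-7.87,"tz":1,"rz":3.82},{"tx":7.82,"ty":-7.87,"tz":1.5,"rz":3.82},{"tx":7.82,"ty":-7.87,"tz":2,"rz":3.82},{"tx":7.82,"ty":-7.87,"tz":2.5,"rz":3.82},{"tx":7.82,"ty":-7.87,"tz":2.5,"rz":3.82},{"tx":7.82,"ty":-7.87,"tz":2.5,"rz":3.82}], "fingers": 0}}

```text
invalid input
```

```bash
sed -i 's/roi=(240,/roi=(252,/' h.py; python3 - <<'E'
from h import *
C,a=findrail("t2")
C=(469.6,-73.6);a=-0.077
p=own(C,a,(-45,80));deltas([(*p,34,a)])
w=manip.snapshot("wrist");s=manip.snapshot("side")
im=np.hstack([cv2.resize(w,(400,300)),cv2.resize(s[150:300,250:450],(400,300))])
cv2.imwrite("pics/ws2.png",im[:,:,::-1]);print(manip.camera_params("wrist"))
E
```

```text
rail [477.97  -0.94] -0.08411169 size 96.38768005371094 32.97816467285156 dock [-145.99  -33.18] 1.804147 L [-150.08   96.75] R [-141.89 -163.12]
pose [ 253.01 -516.08  247.8 ] 0.45576738791016996 F [-0.78 -0.29 -0.52] t 0.2
t [ 7.82 -7.87  4.29] r [-0.01  0.    3.82]
{'fx': 418.83462692989593, 'fy': 418.83462692989593, 'cx': 318.98105723072024, 'cy': 246.39063313695536, 'mount': array([[  -0.  ,    0.96,    0.28,   71.78],
       [   1.  ,    0.  ,   -0.  ,    0.43],
       [  -0.  ,    0.28,   -0.96, -125.43],
       [   0.  ,    0.  ,    0.  ,    1.  ]])}
```

View pics/ws2.png

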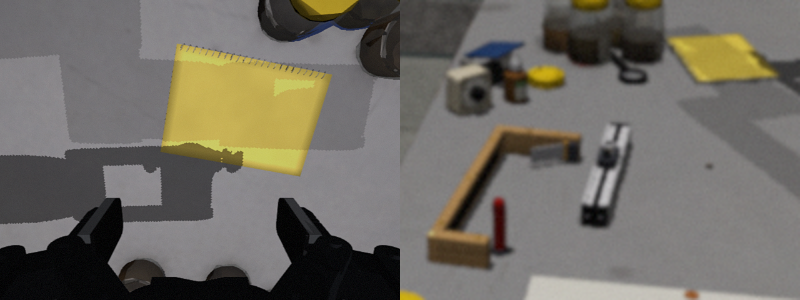

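The picture shows the arm hasn't moved: the call was refused. I'll find out why with a small call.

Call:
{"method": "jog_arm", "body": {"deltas": [{"tx":0.7,"ty":-0.7,"tz":0,"rx":0,"ry":0,"rz":0.5},{"tx":1.4,"ty":-1.4,"tz":0,"rx":0,"ry":0,"rz":1}], "fingers": 0}}

```text
t: 0.5
tool_pos: [285.2, -422.1, 247.8]
eef_rot: [-3.103, -0.486, -0.0]
force: [1.5, 0.5, 1.3]
finger_gap: 59.5
finger_force: 0.0
```

```bash
sed -i 's/np.ones((5,5))/np.ones((13,13))/' h.py; python3 - <<'E'
from h import *
C,a=findrail("t3")
C=(469.6,-73.6);a=-0.077
p=own(C,a,(-45,80));deltas([(*p,100,a)])
E
```

```text
rail [471.94 -72.56] -0.08403635 size 240.13113403320312 32.98076629638672 dock [-143.72 -105.02] 1.8084637 L [-147.82   24.92] R [-139.62 -234.95]
pose [ 286.27 -414.25  247.83] 0.31232995642934863 F [-0.33  7.51 -0.77] t 0.55
t [ 5.35 -7.15  3.03] r [-0.06 -0.01  2.79]
```

Call:
{"method": "jog_arm", "body": {"deltas": [{"tx":0.6,"ty":-0.8,"tz":0,"rx":0,"ry":0,"rz":0.4},{"tx":1.2,"ty":-1.6,"tz":0,"rx":0,"ry":0,"rz":0.8},{"tx":1.8,"ty":-2.4,"tz":0,"rx":0,"ry":0,"rz":1.2},{"tx":2.4,"ty":-3.2,"tz":0,"rx":0,"ry":0,"rz":1.6},{"tx":3,"ty":-4,"tz":0,"rx":0,"ry":0,"rz":2},{"tx":3.6,"ty":-4.8,"tz":0,"rx":0,"ry":0,"rz":2.4},{"tx":4.2,"ty":-5.6,"tz":0,"rx":0,"ry":0,"rz":2.8},{"tx":4.8,"ty":-6.4,"tz":0,"rx":0,"ry":0,"rz":2.8},{"tx":5.35,"ty":-7.15,"tz":0,"rx":0,"ry":0,"rz":2.8},{"tx":5.35,"ty":-7.15,"tz":0,"rx":0,"ry":0,"rz":2.8},{"tx":5.35,"ty":-7.15,"tz":0.6,"rx":0,"ry":0,"rz":2.8},{"tx":5.35,"ty":-7.15,"tz":1.2,"rx":0,"ry":0,"rz":2.8},{"tx":5.35,"ty":-7.15,"tz":1.8,"rx":0,"ry":0,"rz":2.8},{"tx":5.35,"ty":-7.15,"tz":2.4,"rx":0,"ry":0,"rz":2.8},{"tx":5.35,"ty":-7.15,"tz":3,"rx":0,"ry":0,"rz":2.8},{"tx":5.35,"ty":-7.15,"tz":3,"rx":0,"ry":0,"rz":2.8},{"tx":5.35,"ty":-7.15,"tz":3,"rx":0,"ry":0,"rz":2.8}]}}

```text
t: 2.25
tool_pos: [428.4, -0.3, 98.7]
eef_rot: [3.139, -0.118, -0.001]
force: [0.0, 0.5, 0.3]
finger_gap: -0.1
finger_force: 0.0
```

```bash
python3 - <<'E'
from h import *
C=(471,-73);a=-0.08
p=own(C,a,(-45,80));deltas([(*p,33,a)])
w=manip.snapshot("wrist");s=manip.snapshot("side")
im=np.hstack([cv2.resize(w,(400,300)),cv2.resize(s[150:300,250:450],(400,300),interpolation=cv2.INTER_CUBIC)])
cv2.imwrite("pics/ws4.png",im[:,:,::-1])
E
```

```text
pose [428.42  -0.26  98.66] -0.07523431544268634 F [0.04 0.52 0.33] t 2.25
t [ 0.07 -0.22  1.31] r [0.   0.   0.03]
```

View pics/ws4.png

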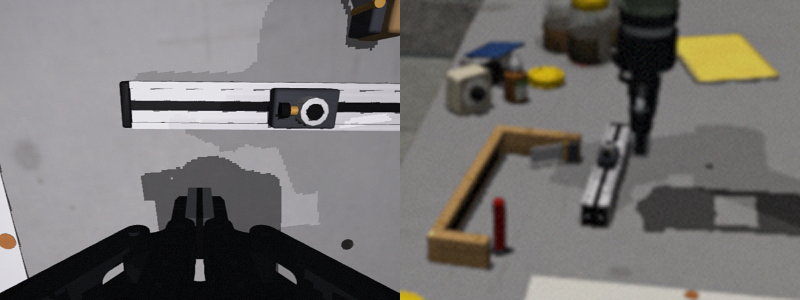

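The wrist view shows the closed fingers in front of the rail, parallel to it and left of the saddle. Next I descend and start the swing.

Call:
{"method": "jog_arm", "body": {"deltas": [{"tx":0.07,"ty":-0.22,"tz":0.5,"rx":0,"ry":0,"rz":0},{"tx":0.07,"ty":-0.22,"tz":0.9,"rx":0,"ry":0,"rz":0},{"tx":0.07,"ty":-0.22,"tz":1.2,"rx":0,"ry":0,"rz":0},{"tx":0.07,"ty":-0.22,"tz":1.31,"rx":0,"ry":0,"rz":0},{"tx":0.07,"ty":-0.22,"tz":1.31,"rx":0,"ry":0,"rz":0},{"tx":0.07,"ty":-0.22,"tz":1.31,"rx":0,"ry":0,"rz":0}]}}

```text
t: 2.95
tool_pos: [433.5, 10.9, 33.9]
eef_rot: [3.139, -0.117, 0.004]
force: [-0.1, -0.4, -0.5]
finger_gap: -0.3
finger_force: 0.0
```

Call:
{"method": "jog_arm", "body": {"deltas": [{"tx":0.1,"ty":0,"tz":0,"rx":0,"ry":0,"rz":0},{"tx":0.2,"ty":0,"tz":0,"rx":0,"ry":0,"rz":0},{"tx":0.27,"ty":0,"tz":0,"rx":0,"ry":0,"rz":0},{"tx":0.34,"ty":0,"tz":0,"rx":0,"ry":0,"rz":0},{"tx":0.45,"ty":-0.02,"tz":0,"rx":0,"ry":0,"rz":0.25},{"tx":0.55,"ty":-0.03,"tz":0,"rx":0,"ry":0,"rz":0.5},{"tx":0.66,"ty":-0.04,"tz":0,"rx":0,"ry":0,"rz":0.75},{"tx":0.76,"ty":-0.05,"tz":0,"rx":0,"ry":0,"rz":1},{"tx":0.87,"ty":-0.05,"tz":0,"rx":0,"ry":0,"rz":1.25},{"tx":0.98,"ty":-0.05,"tz":0,"rx":0,"ry":0,"rz":1.5}]}}

```text
t: 3.95
tool_pos: [481.3, 9.9, 32.7]
eef_rot: [3.109, -0.447, -0.002]
force: [-0.6, 0.5, 0.0]
finger_gap: 0.4
finger_force: 0.6
```

```bash
python3 - <<'E'
from h import *
C,a=findrail("t5")
deltas([])
cv2.imwrite("pics/w5.png",manip.snapshot("wrist")[:,:,::-1])
E
```

```text
rail [ 469.6  -128.96] -0.24826372 size 130.13294982910156 33.53151321411133 dock [-139.53 -161.31] -7.6010714 L [-122.34  -32.46] R [-156.73 -290.17]
pose [482.7    9.78  32.8 ] -0.28649920107653737 F [ 0.12 -0.   -1.27] t 4.0
```

View pics/w5.png

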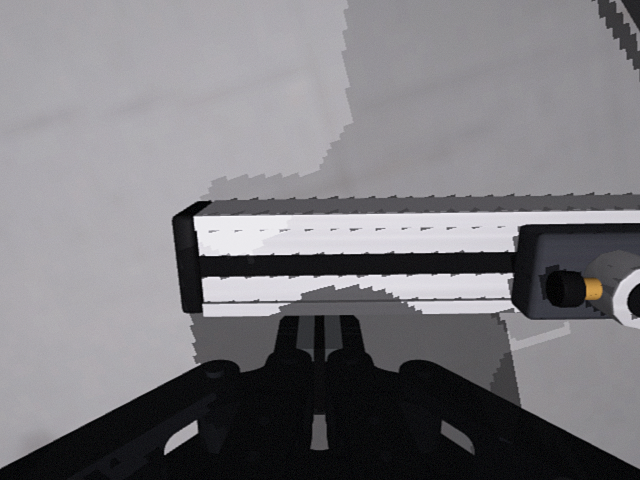

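The rail follows the fingers: left cap at px (190,260), contact at (320,315), nearly parallel. I'll continue the swing.

Call:
{"method": "jog_arm", "body": {"deltas": [{"tx":0.11,"ty":-0.02,"tz":0,"rx":0,"ry":0,"rz":0.25},{"tx":0.21,"ty":-0.03,"tz":0,"rx":0,"ry":0,"rz":0.5},{"tx":0.32,"ty":-0.04,"tz":0,"rx":0,"ry":0,"rz":0.75},{"tx":0.42,"ty":-0.05,"tz":0,"rx":0,"ry":0,"rz":1},{"tx":0.53,"ty":-0.05,"tz":0,"rx":0,"ry":0,"rz":1.25},{"tx":0.64,"ty":-0.05,"tz":0,"rx":0,"ry":0,"rz":1.5},{"tx":0.75,"ty":-0.05,"tz":0,"rx":0,"ry":0,"rz":1.75},{"tx":0.85,"ty":-0.04,"tz":0,"rx":0,"ry":0,"rz":2},{"tx":0.96,"ty":-0.02,"tz":0,"rx":0,"ry":0,"rz":2.25},{"tx":0.96,"ty":-0.02,"tz":0,"rx":0,"ry":0,"rz":2.25}]}}

```text
t: 5.05
tool_pos: [528.3, -2.8, 32.7]
eef_rot: [3.002, -0.925, 0.001]
force: [0.4, 0.3, 0.2]
finger_gap: -0.4
finger_force: 0.0
```

Call:
{"method": "jog_arm", "body": {"deltas": [{"tx":-0.3,"ty":0,"tz":0,"rx":0,"ry":0,"rz":0},{"tx":-1,"ty":0,"tz":-0.3,"rx":0,"ry":0,"rz":0},{"tx":-1.8,"ty":0.5,"tz":-0.8,"rx":0,"ry":0,"rz":0},{"tx":-2,"ty":1.3,"tz":-1.2,"rx":0,"ry":0,"rz":0},{"tx":-2.2,"ty":2.1,"tz":-1.4,"rx":0,"ry":0,"rz":0},{"tx":-2.2,"ty":3,"tz":-1.4,"rx":0,"ry":0,"rz":0},{"tx":-2.2,"ty":4,"tz":-1.4,"rx":0,"ry":0,"rz":0},{"tx":-2.2,"ty":5,"tz":-1.4,"rx":0,"ry":0,"rz":0},{"tx":-2.2,"ty":5,"tz":-1.4,"rx":0,"ry":0,"rz":0}]}}

```text
t: 5.95
tool_pos: [291.7, -149.8, 102.6]
eef_rot: [2.997, -0.939, -0.003]
force: [0.1, -0.5, 0.3]
finger_gap: -0.3
finger_force: 0.0
```

```bash
python3 - <<'E'
from h import *
C,a=findrail("t6")
p=own(C,a,(0,-130-45));print("w",p)
deltas([(*p,100,a)])
E
```

```text
rail [ 526.28 -100.9 ] -0.58880746 size 240.764404296875 86.56743621826172 dock [ -86.47 -126.9 ] -27.11279 L [-27.22 -11.18] R [-145.72 -242.61]
w [ 429.09 -246.43]
pose [ 293.46 -148.31  102.72] -0.6052082056164193 F [-0.17  1.33 -0.67] t 6.0
t [3.35 0.07 0.05] r [ 0.    0.01 -0.12]
```

```bash
cat >> h.py <<'E'
from scipy.optimize import minimize
def fitrail(name,C,a,z=30):
    im=manip.snapshot("top");cv2.imwrite(f"pics/{name}.png",im[:,:,::-1])
    m=cv2.GaussianBlur((im.min(2)>145).astype(np.float32),(0,0),1)
    X,Y=np.meshgrid(np.arange(-30,31,2.),np.arange(-146,147,2.));k=~((abs(X)<18)&(abs(Y)<27)|(abs(X)<4)); X,Y=X[k],Y[k]
    wt=np.where((abs(X)<16)&(abs(Y)<121),1,-1);wt=np.where((abs(Y)>121)&(abs(Y)<132),-1,wt)
    c=cam();T=c["T"]
    def cost(q):
        P=np.c_[np.array(q[:2])+np.c_[X,Y]@R2(q[2]*.01).T,np.full(len(X),z)]
        Q=(P-T[:3,3])@T[:3,:3];u=c["cx"]-c["fx"]*Q[:,0]/Q[:,2];v=c["cy"]+c["fy"]*Q[:,1]/Q[:,2]
        return -(wt*cv2.remap(m,u.astype(np.float32),v.astype(np.float32),cv2.INTER_LINEAR)[:,0]).mean()
    b=min((minimize(cost,(C[0]+dx,C[1]+dy,a*100+da),method="Nelder-Mead") for dx in(-6,6) for dy in(-6,6) for da in(-7,7)),key=lambda r:r.fun)
    C,a=b.x[:2],b.x[2]*.01
    print("rail",C,a,"score",-b.fun,"dock",w2d(C),"yaw deg",np.degrees(a-DTH),"L",w2d(own(C,a,(0,130))),"R",w2d(own(C,a,(0,-130))))
    R=R2(a);q=lambda d:(R.T@(d2w(d)-C))
    print("post own",q((-46,106)),"bar corner own",q((-95,-154)))
    return C,a
E
python3 - <<'E'
from h import *
C,a=fitrail("t7",(512,-90),-.55)
print(proj((*C,30)),[proj((*own(C,a,(0,s)),30)) for s in(130,-130)])
im=cv2.imread("pics/t7.png")[195:315,240:400];cv2.imwrite("pics/c7.png",cv2.resize(im,None,fx=5,fy=5,interpolation=cv2.INTER_CUBIC))
p=own(C,a,(0,-130-45));print("w",p)
deltas([(*p,100,a)])
E
```

```text
rail [504.4  -85.53] -0.58005152938931 score 0.15378428770219293 dock [-109.97 -114.15] yaw deg -26.611112422403785 L [-51.74   2.08] R [-168.2  -230.38]
post own [-41.42 225.49] bar corner own [ 31.24 -28.92]
[330.58 258.  ] [array([296.51, 236.56]), array([365.15, 279.76])]
w [ 408.49 -231.9 ]
pose [ 294.74 -147.33  102.76] -0.601955365715825 F [0.21 0.35 0.29] t 6.05
t [2.83 0.11 0.05] r [-0.    0.   -0.16]
```

View pics/c7.png

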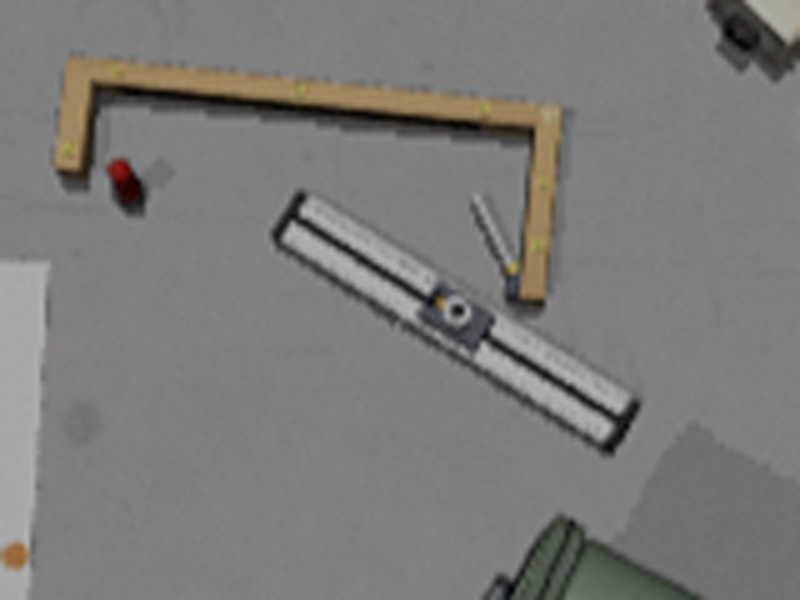

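Clear view: the rail sits at about -26.6° to the fence, its left end at px (290,215), in line with the gap behind the post (120,165). The rail is slightly too deep and too steep, so a small nudge on its right part (~3°) comes first, then the slide.

```bash
python3 - <<'E'
from h import *
C=(504.4,-85.5);a=-.58
t=own(C,a,(-48,-80));u=own(C,a,(-18,-80))
deltas([(*t,100,a),(*t,33,a),(*u,33,a)])
E
```

```text
pose [ 294.74 -147.33  102.76] -0.601955365715825 F [0.21 0.35 0.29] t 6.05
t [ 1.83 -1.77  0.06] r [-0.    0.   -0.16]
t [ 1.83 -1.77  1.4 ] r [-0.    0.   -0.16]
t [ 2.43 -1.79  1.4 ] r [-0.    0.   -0.16]
```

Call:
{"method": "jog_arm", "body": {"deltas": [{"tx":0.6,"ty":-0.6,"tz":0,"rx":0,"ry":0,"rz":0},{"tx":1.2,"ty":-1.2,"tz":0,"rx":0,"ry":0,"rz":-0.1},{"tx":1.83,"ty":-1.77,"tz":0,"rx":0,"ry":0,"rz":-0.16},{"tx":1.83,"ty":-1.77,"tz":0,"rx":0,"ry":0,"rz":-0.16},{"tx":1.83,"ty":-1.77,"tz":0.5,"rx":0,"ry":0,"rz":-0.16},{"tx":1.83,"ty":-1.77,"tz":1,"rx":0,"ry":0,"rz":-0.16},{"tx":1.83,"ty":-1.77,"tz":1.4,"rx":0,"ry":0,"rz":-0.16},{"tx":1.83,"ty":-1.77,"tz":1.4,"rx":0,"ry":0,"rz":-0.16},{"tx":1.83,"ty":-1.77,"tz":1.4,"rx":0,"ry":0,"rz":-0.16}]}}

```text
t: 6.95
tool_pos: [421.4, -124.3, 32.9]
eef_rot: [-3.013, 0.889, 0.002]
force: [0.4, 0.1, 0.5]
finger_gap: 0.0
finger_force: 0.0
```

```bash
python3 - <<'E'
from h import *
C=(504.4,-85.5);a=-.58
u=own(C,a,(-18,-80))
deltas([(*u,33,a+.05)])
E
```

```text
pose [ 421.42 -124.33   32.85] -0.5736128547547168 F [0.35 0.12 0.52] t 6.95
t [ 0.6   0.04 -0.  ] r [ 0.    0.01 -0.31]
```

Push 30 mm, back off, then move round to the right end.

Call:
{"method": "jog_arm", "body": {"deltas": [{"tx":0.12,"ty":0,"tz":0,"rx":0,"ry":0,"rz":0},{"tx":0.24,"ty":0,"tz":0,"rx":0,"ry":0,"rz":0},{"tx":0.35,"ty":0,"tz":0,"rx":0,"ry":0,"rz":0},{"tx":0.43,"ty":0,"tz":0,"rx":0,"ry":0,"rz":-0.1},{"tx":0.5,"ty":0.02,"tz":0,"rx":0,"ry":0,"rz":-0.2},{"tx":0.56,"ty":0.03,"tz":0,"rx":0,"ry":0,"rz":-0.3},{"tx":0.6,"ty":0.04,"tz":0,"rx":0,"ry":0,"rz":-0.3},{"tx":0.6,"ty":0.04,"tz":0,"rx":0,"ry":0,"rz":-0.3},{"tx":0.6,"ty":0.04,"tz":0,"rx":0,"ry":0,"rz":-0.3},{"tx":0.3,"ty":0.04,"tz":0,"rx":0,"ry":0,"rz":-0.3},{"tx":-0.3,"ty":0.4,"tz":0,"rx":0,"ry":0,"rz":-0.3},{"tx":-0.8,"ty":1.2,"tz":-0.4,"rx":0,"ry":0,"rz":-0.3},{"tx":-0.8,"ty":2,"tz":-0.8,"rx":0,"ry":0,"rz":-0.3},{"tx":-0.8,"ty":2.8,"tz":-0.8,"rx":0,"ry":0,"rz":-0.3},{"tx":-0.8,"ty":2.8,"tz":-0.8,"rx":0,"ry":0,"rz":-0.3}]}}

```text
t: 8.45
tool_pos: [310.5, -224.3, 73.7]
eef_rot: [3.026, -0.837, 0.004]
force: [0.4, -0.8, 0.4]
finger_gap: 0.3
finger_force: 0.0
```

```bash
python3 - <<'E'
from h import *
C,a=fitrail("t8",(508,-87),-.54)
t=own(C,a,(0,-160))
deltas([(*t,80,a),(*t,33,a)])
E
```

```text
rail [507.01 -88.4 ] -0.5285886250140145 score 0.14992063460035623 dock [-107.05 -116.71] yaw deg -23.66250520021401 L [-54.88   2.36] R [-159.23 -235.78]
post own [-33.46 228.49] bar corner own [ 26.01 -29.32]
pose [ 311.14 -222.88   73.28] -0.538815798260572 F [ 0.01  0.12 -0.39] t 8.5
t [ 2.02 -1.12 -0.13] r [ 0.   -0.01 -0.07]
t [ 2.01 -1.12  0.81] r [ 0.   -0.01 -0.07]
```

Post offset -33, bar corner 26, yaw -23.7°: as planned. Next I place the fingers at the right end face.

Call:
{"method": "jog_arm", "body": {"deltas": [{"tx":0.7,"ty":0,"tz":0,"rx":0,"ry":0,"rz":0},{"tx":1.4,"ty":-0.2,"tz":0,"rx":0,"ry":0,"rz":-0.07},{"tx":2.01,"ty":-0.7,"tz":0,"rx":0,"ry":0,"rz":-0.07},{"tx":2.01,"ty":-1.12,"tz":0,"rx":0,"ry":0,"rz":-0.07},{"tx":2.01,"ty":-1.12,"tz":0,"rx":0,"ry":0,"rz":-0.07},{"tx":2.01,"ty":-1.12,"tz":0.4,"rx":0,"ry":0,"rz":-0.07},{"tx":2.01,"ty":-1.12,"tz":0.81,"rx":0,"ry":0,"rz":-0.07},{"tx":2.01,"ty":-1.12,"tz":0.81,"rx":0,"ry":0,"rz":-0.07},{"tx":2.01,"ty":-1.12,"tz":0.81,"rx":0,"ry":0,"rz":-0.07}]}}

```text
t: 9.4
tool_pos: [426.4, -223.9, 32.2]
eef_rot: [-3.034, 0.813, 0.002]
force: [0.5, -0.0, 0.4]
finger_gap: 0.3
finger_force: 0.0
```

```bash
python3 - <<'E'
from h import *
C=(507.01,-88.4);a=-.5286
deltas([(*own(C,a,(0,-14.5-130+d)),33,a) for d in(0,60,130)])
E
```

```text
pose [ 426.44 -223.89   32.24] -0.523880907722474 F [ 0.51 -0.04  0.4 ] t 9.4
t [ 0.03 -0.26 -0.01] r [0.   0.01 0.03]
t [ 0.03 -1.46 -0.02] r [0.   0.01 0.03]
t [ 0.04 -2.86 -0.02] r [0.   0.01 0.03]
```

Call:
{"method": "jog_arm", "body": {"deltas": [{"tx":0.03,"ty":-0.08,"tz":0,"rx":0,"ry":0,"rz":0},{"tx":0.03,"ty":-0.17,"tz":0,"rx":0,"ry":0,"rz":0},{"tx":0.03,"ty":-0.26,"tz":0,"rx":0,"ry":0,"rz":0},{"tx":0.03,"ty":-0.36,"tz":0,"rx":0,"ry":0,"rz":0},{"tx":0.03,"ty":-0.46,"tz":0,"rx":0,"ry":0,"rz":0},{"tx":0.03,"ty":-0.56,"tz":0,"rx":0,"ry":0,"rz":0},{"tx":0.03,"ty":-0.66,"tz":0,"rx":0,"ry":0,"rz":0},{"tx":0.03,"ty":-0.76,"tz":0,"rx":0,"ry":0,"rz":0},{"tx":0.03,"ty":-0.86,"tz":0,"rx":0,"ry":0,"rz":0},{"tx":0.03,"ty":-0.96,"tz":0,"rx":0,"ry":0,"rz":0},{"tx":0.03,"ty":-1.06,"tz":0,"rx":0,"ry":0,"rz":0},{"tx":0.03,"ty":-1.16,"tz":0,"rx":0,"ry":0,"rz":0},{"tx":0.03,"ty":-1.26,"tz":0,"rx":0,"ry":0,"rz":0},{"tx":0.03,"ty":-1.26,"tz":0,"rx":0,"ry":0,"rz":0}]}}

```text
t: 10.8
tool_pos: [460.1, -169.8, 32.2]
eef_rot: [-3.034, 0.814, -0.0]
force: [-1.1, 0.1, 0.4]
finger_gap: 0.3
finger_force: 0.0
```

```bash
python3 - <<'E'
from h import *
C,a=fitrail("t9",own((507.01,-88.4),-.5286,(0,50)),-.5286)
s=manip.read_state();R=R2(a);print("tcp own",R.T@(s["tool_pos"][:2]-C))
deltas([(*own(C,a,(0,-144.5+d)),33,a) for d in(0,80)])
im=cv2.imread("pics/t9.png")[195:315,240:400];cv2.imwrite("pics/c9.png",cv2.resize(im,None,fx=5,fy=5,interpolation=cv2.INTER_CUBIC))
E
```

```text
rail [534.51 -40.54] -0.5344266623182018 score 0.12458715385290596 dock [-85.26 -65.99] yaw deg -23.997000098383875 L [-32.39  52.77] R [-138.13 -184.76]
post own [-34.08 173.09] bar corner own [ 26.89 -84.36]
tcp own [   1.74 -149.33]
pose [ 459.94 -169.93   32.19] -0.5241040590547 F [-0.15 -0.47 -0.09] t 10.85
t [-0.03 -0.1  -0.02] r [-0.    0.    0.07]
t [-0.02 -1.7  -0.02] r [-0.    0.    0.07]
```

View pics/c9.png

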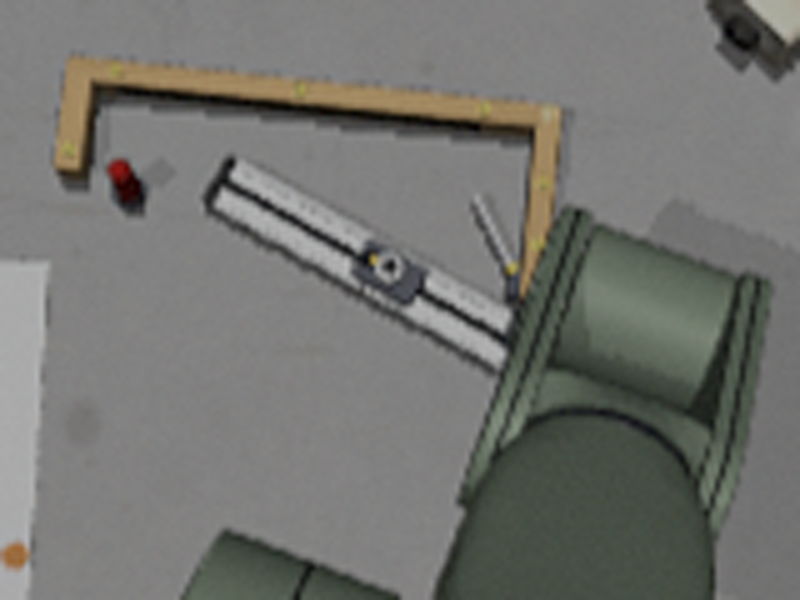

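The rail slides straight on; left end at px (222,185), heading behind the post at (120,170). Continue 75 mm.

Call:
{"method": "jog_arm", "body": {"deltas": [{"tx":0,"ty":-0.1,"tz":0,"rx":0,"ry":0,"rz":0},{"tx":0,"ty":-0.2,"tz":0,"rx":0,"ry":0,"rz":0},{"tx":0,"ty":-0.3,"tz":0,"rx":0,"ry":0,"rz":0},{"tx":0,"ty":-0.4,"tz":0,"rx":0,"ry":0,"rz":0},{"tx":0,"ty":-0.5,"tz":0,"rx":0,"ry":0,"rz":0},{"tx":0,"ty":-0.6,"tz":0,"rx":0,"ry":0,"rz":0},{"tx":0,"ty":-0.7,"tz":0,"rx":0,"ry":0,"rz":0},{"tx":0,"ty":-0.8,"tz":0,"rx":0,"ry":0,"rz":0},{"tx":0,"ty":-0.9,"tz":0,"rx":0,"ry":0,"rz":0},{"tx":0,"ty":-1,"tz":0,"rx":0,"ry":0,"rz":0},{"tx":0,"ty":-1.1,"tz":0,"rx":0,"ry":0,"rz":0},{"tx":0,"ty":-1.2,"tz":0,"rx":0,"ry":0,"rz":0},{"tx":0,"ty":-1.2,"tz":0,"rx":0,"ry":0,"rz":0}]}}

```text
t: 12.15
tool_pos: [490.4, -118.0, 32.4]
eef_rot: [-3.034, 0.814, -0.001]
force: [0.7, -0.9, 0.5]
finger_gap: 0.1
finger_force: 0.0
```

```bash
python3 - <<'E'
from h import *
C,a=fitrail("t10",own((534.5,-40.5),-.534,(0,58)),-.53)
s=manip.read_state();R=R2(a);print("tcp own",R.T@(s["tool_pos"][:2]-C),s["force"])
E
```

```text
rail [564.37  11.12] -0.5338049617432508 score 0.11767044423646082 dock [-61.55 -11.23] yaw deg -23.961379279318326 L [ -8.76 107.56] R [-114.35 -130.03]
post own [-33.4  113.45] bar corner own [  27.42 -144.05]
tcp own [   1.95 -149.07] [-0.74  0.82 -0.02]
```

Call:
{"method": "jog_arm", "body": {"deltas": [{"tx":0,"ty":-0.1,"tz":0,"rx":0,"ry":0,"rz":0},{"tx":0,"ty":-0.2,"tz":0,"rx":0,"ry":0,"rz":0},{"tx":0,"ty":-0.25,"tz":0,"rx":0,"ry":0,"rz":0},{"tx":0,"ty":-0.25,"tz":0,"rx":0,"ry":0,"rz":0},{"tx":0,"ty":0.1,"tz":0,"rx":0,"ry":0,"rz":0},{"tx":-0.4,"ty":0.3,"tz":-0.3,"rx":0,"ry":0,"rz":0},{"tx":-1,"ty":0.3,"tz":-0.8,"rx":0,"ry":0,"rz":0},{"tx":-1.6,"ty":0.3,"tz":-0.9,"rx":0,"ry":0,"rz":0},{"tx":-2.4,"ty":0.3,"tz":-0.9,"rx":0,"ry":0,"rz":0},{"tx":-2.4,"ty":0.3,"tz":-0.9,"rx":0,"ry":0,"rz":0}]}}

```text
t: 13.2
tool_pos: [372.6, -69.3, 76.9]
eef_rot: [-3.034, 0.813, 0.01]
force: [0.1, -0.6, 1.1]
finger_gap: -0.1
finger_force: 0.0
```

```bash
python3 - <<'E'
from h import *
C,a=fitrail("t11",own((564.4,11),-.534,(0,12)),-.53)
t=own(C,a,(-48,-50))
deltas([(*t,78,a),(*t,33,a)])
E
```

```text
rail [569.15  18.92] -0.529741022271771 score 0.15172159561671134 dock [-57.71  -2.94] yaw deg -23.728532699405907 L [ -5.4  116.07] R [-110.02 -121.95]
post own [-33.12 104.44] bar corner own [  26.65 -153.3 ]
pose [376.08 -70.44  77.33] -0.5236482616063091 F [ 1.19 -0.16  0.19] t 13.25
t [ 1.48 -2.48 -0.02] r [0.   0.01 0.04]
t [ 1.49 -2.48  0.88] r [0.   0.01 0.04]
```

Call:
{"method": "jog_arm", "body": {"deltas": [{"tx":0.3,"ty":-0.8,"tz":0,"rx":0,"ry":0,"rz":0},{"tx":0.7,"ty":-1.6,"tz":0,"rx":0,"ry":0,"rz":0.04},{"tx":1.1,"ty":-2.2,"tz":0,"rx":0,"ry":0,"rz":0.04},{"tx":1.48,"ty":-2.48,"tz":0,"rx":0,"ry":0,"rz":0.04},{"tx":1.48,"ty":-2.48,"tz":0,"rx":0,"ry":0,"rz":0.04},{"tx":1.48,"ty":-2.48,"tz":0.5,"rx":0,"ry":0,"rz":0.04},{"tx":1.48,"ty":-2.48,"tz":0.88,"rx":0,"ry":0,"rz":0.04},{"tx":1.48,"ty":-2.48,"tz":0.88,"rx":0,"ry":0,"rz":0.04},{"tx":1.48,"ty":-2.48,"tz":0.88,"rx":0,"ry":0,"rz":0.04}]}}

```text
t: 14.15
tool_pos: [504.3, -1.5, 33.3]
eef_rot: [3.031, -0.824, -0.001]
force: [0.1, 0.2, 0.6]
finger_gap: -0.2
finger_force: 0.0
```

Call:
{"method": "jog_arm", "body": {"deltas": [{"tx":0.15,"ty":0,"tz":0,"rx":0,"ry":0,"rz":0},{"tx":0.28,"ty":0,"tz":0,"rx":0,"ry":0,"rz":0},{"tx":0.36,"ty":0,"tz":0,"rx":0,"ry":0,"rz":0},{"tx":0.42,"ty":0,"tz":0,"rx":0,"ry":0,"rz":0},{"tx":0.53,"ty":0.02,"tz":0,"rx":0,"ry":0,"rz":-0.25},{"tx":0.64,"ty":0.03,"tz":0,"rx":0,"ry":0,"rz":-0.5},{"tx":0.75,"ty":0.04,"tz":0,"rx":0,"ry":0,"rz":-0.75},{"tx":0.87,"ty":0.04,"tz":0,"rx":0,"ry":0,"rz":-1},{"tx":0.98,"ty":0.04,"tz":0,"rx":0,"ry":0,"rz":-1.25},{"tx":1.1,"ty":0.04,"tz":0,"rx":0,"ry":0,"rz":-1.5},{"tx":1.1,"ty":0.04,"tz":0,"rx":0,"ry":0,"rz":-1.5}]}}

```text
t: 15.25
tool_pos: [548.7, -30.3, 33.0]
eef_rot: [-3.101, 0.502, 0.01]
force: [-5.2, 2.7, 3.8]
finger_gap: -0.2
finger_force: 2.6
```

```bash
python3 - <<'E'
from h import *
C,a=fitrail("t12",d2w((-30,-7)),-.1156-.21)
s=manip.read_state();print("tcp own",R2(a).T@(s["tool_pos"][:2]-C),"tcp dock",w2d(s["tool_pos"][:2]));deltas([])
im=cv2.imread("pics/t12.png")[195:295,240:380];w=cv2.imread
w=manip.snapshot("wrist")[:,:,::-1]
cv2.imwrite("pics/c12.png",np.hstack([cv2.resize(im,(400,286),interpolation=cv2.INTER_CUBIC),cv2.resize(w,(381,286))]))
E
```

```text
rail [593.6   8.7] -0.3824295851090115 score 0.05835130080314505 dock [-32.24 -10.27] yaw deg -15.288209075973157 L [  2.04 115.13] R [ -66.52 -135.67]
post own [-43.93 108.53] bar corner own [ -22.64 -155.19]
tcp own [-27.2  -52.91] tcp dock [-72.43 -54.14]
pose [548.62 -30.24  32.98] -0.321060970280882 F [-3.68  1.45  2.39] t 15.3
```

View pics/c12.png

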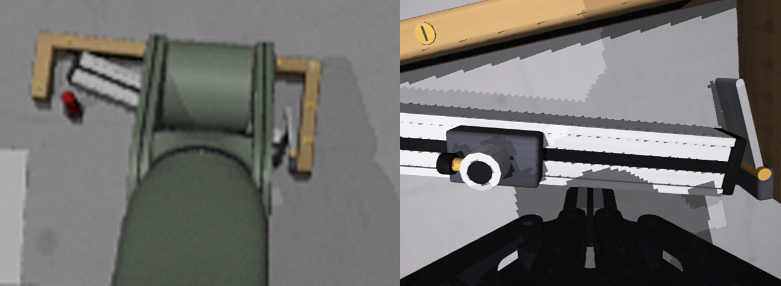

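The rail's left end is behind the post, touching the fence, and the clip is still at rest at the right end. Next I push the right end in.

```bash
python3 - <<'E'
from h import *
deltas([(*d2w((x,y)),33,DTH-a) for x,y,a in((-60,-56,.15),(-48,-58,.09),(-36,-59,.04),(-29,-59,0))])
E
```

```text
pose [548.62 -30.2   32.98] -0.32099468097785394 F [-3.53  2.02  2.09] t 15.35
t [ 0.25 -0.01 -0.  ] r [ 0.01  0.04 -0.4 ]
t [ 0.49 -0.02 -0.  ] r [ 0.    0.04 -0.83]
t [ 0.73 -0.05 -0.01] r [ 0.    0.04 -1.19]
t [ 0.87 -0.08 -0.01] r [ 0.    0.04 -1.47]
```

Call:
{"method": "jog_arm", "body": {"deltas": [{"tx":0.08,"ty":0,"tz":0,"rx":0,"ry":0,"rz":-0.13},{"tx":0.16,"ty":-0.01,"tz":0,"rx":0,"ry":0,"rz":-0.26},{"tx":0.25,"ty":-0.01,"tz":0,"rx":0,"ry":0,"rz":-0.4},{"tx":0.33,"ty":-0.01,"tz":0,"rx":0,"ry":0,"rz":-0.54},{"tx":0.41,"ty":-0.02,"tz":0,"rx":0,"ry":0,"rz":-0.68},{"tx":0.49,"ty":-0.02,"tz":0,"rx":0,"ry":0,"rz":-0.83},{"tx":0.49,"ty":-0.02,"tz":0,"rx":0,"ry":0,"rz":-0.83}]}}

```text
t: 16.05
tool_pos: [575.9, -37.9, 33.4]
eef_rot: [3.125, -0.32, 0.003]
force: [-0.0, 0.5, -0.8]
finger_gap: -0.3
finger_force: 0.1
```

```bash
python3 - <<'E'
from h import *
deltas([(*d2w((x,y)),33,DTH-a) for x,y,a in((-36,-59,.04),(-29,-59,0),(-25,-59,0))])
print(w2d(manip.read_state()["tool_pos"][:2]))
w=manip.snapshot("wrist")[:,:,::-1];im=manip.snapshot("top")[195:295,240:380,::-1]
cv2.imwrite("pics/c13.png",np.hstack([cv2.resize(im,(400,286),interpolation=cv2.INTER_CUBIC),cv2.resize(w,(381,286))]))
E
```

```text
pose [575.88 -37.85  33.45] -0.20410548834937467 F [-0.02  0.48 -0.8 ] t 16.05
t [ 0.17 -0.01  0.01] r [ 0.   -0.02 -0.35]
t [ 0.31 -0.02  0.01] r [ 0.   -0.02 -0.63]
t [ 0.39 -0.03  0.01] r [ 0.   -0.02 -0.63]
[-44.47 -58.55]
```

View pics/c13.png

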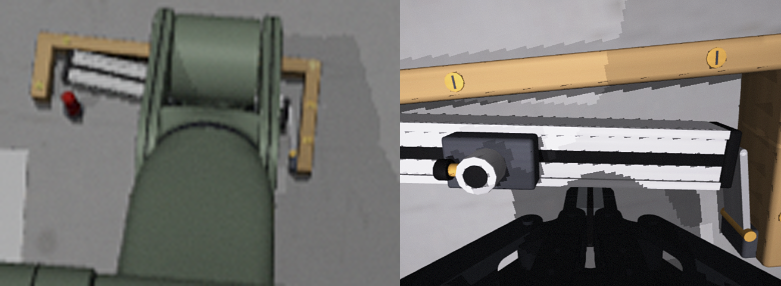

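The clip is deflected outward by the right cap at (735,160), as it should be. Continue in.

Call:
{"method": "jog_arm", "body": {"deltas": [{"tx":0.06,"ty":0,"tz":0,"rx":0,"ry":0,"rz":-0.12},{"tx":0.12,"ty":-0.01,"tz":0,"rx":0,"ry":0,"rz":-0.24},{"tx":0.17,"ty":-0.01,"tz":0,"rx":0,"ry":0,"rz":-0.35},{"tx":0.22,"ty":-0.01,"tz":0,"rx":0,"ry":0,"rz":-0.45},{"tx":0.27,"ty":-0.02,"tz":0,"rx":0,"ry":0,"rz":-0.55},{"tx":0.31,"ty":-0.02,"tz":0,"rx":0,"ry":0,"rz":-0.63},{"tx":0.31,"ty":-0.02,"tz":0,"rx":0,"ry":0,"rz":-0.63}]}}

```text
t: 16.85
tool_pos: [591.0, -39.8, 33.3]
eef_rot: [3.136, -0.182, 0.003]
force: [-0.5, -0.4, 0.4]
finger_gap: 0.1
finger_force: 0.2
```

Call:
{"method": "jog_arm", "body": {"deltas": [{"tx":0.03,"ty":0,"tz":0,"rx":0,"ry":0,"rz":0},{"tx":0.05,"ty":0,"tz":0,"rx":0,"ry":0,"rz":0},{"tx":0.05,"ty":0,"tz":0,"rx":0,"ry":0,"rz":0}]}}

```text
t: 17.15
tool_pos: [592.8, -40.1, 33.3]
eef_rot: [3.136, -0.183, 0.001]
force: [-0.7, 0.6, 1.4]
finger_gap: -0.2
finger_force: 0.4
```

```bash
python3 - <<'E'
from h import *
deltas([]);s=manip.read_state();print(w2d(s["tool_pos"][:2]))
# wrist image: rail front/back edge lines & fence, measured as brightness columns
p=s["tool_pos"];R=Rn.from_rotvec(s["eef_rot"]).as_matrix();T=np.eye(4);T[:3,:3]=R;T[:3,3]=p
c=manip.camera_params("wrist");w=manip.snapshot("wrist");cv2.imwrite("pics/w14.png",w[:,:,::-1])
T=T@c["mount"]
def col(dy): # sample along dock x at dock y=dy, z=30
    xs=np.arange(-30,45,1.5);o=[]
    for x in xs:
        q=T[:3,:3].T@(np.array([*d2w((x,dy)),30])-T[:3,3]);u,v=c["cx"]-c["fx"]*q[0]/q[2],c["cy"]+c["fy"]*q[1]/q[2]
        o.append(w[int(v),int(u)].tolist() if 0<=u<640 and 0<=v<480 else None)
    return [(round(float(x)),int(np.mean(k)),k[0]-k[2]) if k else None for x,k in zip(xs,o)]
for dy in(-110,-80,20): print(dy,col(dy))
E
```

```text
pose [592.79 -40.08  33.33] -0.11668269529651748 F [-0.69  0.61  1.39] t 17.15
[-27.42 -58.82]
-110 [(-30, 68, -1), (-28, 68, -3), (-27, 66, 0), (-26, 66, -4), (-24, 67, 0), (-22, 65, 2), (-21, 71, -1), (-20, 68, -3), (-18, 182, -3), (-16, 227, -3), (-15, 223, -4), (-14, 94, -3), (-12, 226, -4), (-10, 223, -5), (-9, 223, -2), (-8, 218, -5), (-6, 222, -5), (-4, 198, -5), (-3, 17, 0), (-2, 22, -3), (0, 22, 2), (2, 19, -2), (3, 51, -2), (4, 227, -2), (6, 228, -3), (8, 227, -4), (9, 227, -3), (10, 223, -4), (12, 228, -2), (14, 232, -3), (15, 227, -3), (16, 84, -3), (18, 91, -1), (20, 58, 17), (21, 101, 62), (22, 146, 84), (24, 145, 82), (26, 146, 83), (27, 146, 81), (28, 149, 83), (30, 155, 86), (32, 158, 85), (33, 153, 87), (34, 142, 81), (36, 83, 47), (38, 49, 33), (39, 156, -1), (40, 154, -1), (42, 153, -1), (44, 152, 0)]
-80 [(-30, 95, 0), (-28, 96, -3), (-27, 97, -1), (-26, 95, -4), (-24, 97, -2), (-22, 95, -1), (-21, 96, -2), (-20, 95, -2), (-18, 97, -1), (-16, 105, -3), (-15, 106, -5), (-14, 103, -3), (-12, 109, -3), (-10, 221, -4), (-9, 224, -3), (-8, 223, -3), (-6, 223, -3), (-4
[... 526 characters left out ...]
 (-26, 180, -3), (-24, 181, -4), (-22, 183, -4), (-21, 182, -3), (-20, 185, -3), (-18, 68, -11), (-16, 85, -13), (-15, 82, -10), (-14, 82, -12), (-12, 6, -6), (-10, 152, 134), (-9, 179, 134), (-8, 170, 136), (-6, 144, 124), (-4, 100, 92), (-3, 7, -3), (-2, 0, 0), (0, 67, -8), (2, 78, -9), (3, 70, -10), (4, 87, -11), (6, 86, -12), (8, 85, -12), (9, 78, -12), (10, 61, -11), (12, 116, -4), (14, 145, -4), (15, 238, -2), (16, 238, -2), (18, 246, -2), (20, 78, 2), (21, 146, 83), (22, 174, 92), (24, 175, 95), (26, 173, 92), (27, 171, 93), (28, 172, 92), (30, 171, 92), (32, 168, 93), (33, 175, 93), (34, 157, 90), (36, 78, 47), (38, 54, 36), (39, 155, -2), (40, 155, -2), (42, 155, -1), (44, 155, -1)]
```

Call:
{"method": "jog_arm", "body": {"deltas": [{"tx":0.03,"ty":0,"tz":0,"rx":0,"ry":0,"rz":0},{"tx":0.06,"ty":0,"tz":0,"rx":0,"ry":0,"rz":0},{"tx":0.06,"ty":0,"tz":0,"rx":0,"ry":0,"rz":0}]}}

```text
t: 17.5
tool_pos: [595.8, -40.3, 33.3]
eef_rot: [3.136, -0.183, 0.001]
force: [-0.5, -0.6, 0.0]
finger_gap: 0.1
finger_force: 0.2
```

Call:
{"method": "jog_arm", "body": {"deltas": [{"tx":0.03,"ty":0,"tz":0,"rx":0,"ry":0,"rz":0},{"tx":0.05,"ty":0,"tz":0,"rx":0,"ry":0,"rz":0},{"tx":0.05,"ty":0,"tz":0,"rx":0,"ry":0,"rz":0}]}}

```text
t: 17.8
tool_pos: [596.2, -40.3, 33.2]
eef_rot: [-3.136, 0.183, 0.006]
force: [-5.3, 1.4, 4.6]
finger_gap: 0.1
finger_force: 2.8
```

Resistance has risen to 5 N, so the rail is probably against the fence. I'll back off and measure.

Call:
{"method": "jog_arm", "body": {"deltas": [{"tx":-0.2,"ty":0,"tz":0,"rx":0,"ry":0,"rz":0},{"tx":-0.6,"ty":0,"tz":0,"rx":0,"ry":0,"rz":0},{"tx":-1,"ty":0,"tz":-0.5,"rx":0,"ry":0,"rz":0},{"tx":-1.2,"ty":-0.3,"tz":-1.3,"rx":0,"ry":0,"rz":0},{"tx":-1.5,"ty":-0.6,"tz":-2,"rx":0,"ry":0,"rz":0},{"tx":-1.8,"ty":-0.8,"tz":-2.6,"rx":0,"ry":0,"rz":0},{"tx":-1.8,"ty":-0.8,"tz":-2.6,"rx":0,"ry":0,"rz":0},{"tx":-1.8,"ty":-0.8,"tz":-2.6,"rx":0,"ry":0,"rz":0},{"tx":-1.8,"ty":-0.8,"tz":-2.6,"rx":0,"ry":0,"rz":0}]}}

```text
t: 18.7
tool_pos: [512.9, 9.4, 162.3]
eef_rot: [3.136, -0.183, -0.002]
force: [-0.2, 0.1, -0.1]
finger_gap: 0.0
finger_force: 0.0
```

```bash
cat >> h.py <<'E'
def wristview(name):
    s=manip.read_state();R=Rn.from_rotvec(s["eef_rot"]).as_matrix();T=np.eye(4);T[:3,:3]=R;T[:3,3]=s["tool_pos"]
    c=manip.camera_params("wrist");w=manip.snapshot("wrist");cv2.imwrite(f"pics/{name}.png",w[:,:,::-1]);T=T@c["mount"]
    print("cam",T[:3,3],"dock",w2d(T[:2,3]))
    def rect(z,x0,x1,y0,y1,st): # ortho image at height z: rows x (dock), cols y
        X,Y=np.meshgrid(np.arange(x0,x1,st),np.arange(y0,y1,st),indexing="ij")
        P=np.stack([*np.moveaxis(DT+np.stack([X,Y],-1)@R2(DTH).T,-1,0),np.full(X.shape,z)],-1)
        Q=(P-T[:3,3])@T[:3,:3]
        return cv2.remap(w,(c["cx"]-c["fx"]*Q[...,0]/Q[...,2]).astype(np.float32),(c["cy"]+c["fy"]*Q[...,1]/Q[...,2]).astype(np.float32),cv2.INTER_LINEAR).astype(int)
    return rect
E
python3 - <<'E'
from h import *
C,a=fitrail("t15",d2w((2,-12)),DTH)
rect=wristview("w15")
g=rect(30,-45,45,-150,140,1);m=g.mean(2);ch=g[...,0]-g[...,2]
xs=np.arange(-45,45)
for dy in(-130,-125,-110,-90,-60,-40,20,40,60,80,100,110):
    j=dy+150;k=np.nonzero(m[40:62,j]<60)[0];wood=np.nonzero(ch[50:,j]>50)[0]; br=np.nonzero(m[:,j]>190)[0]
    print(dy,"slot",xs[40+k].min() if len(k) else None,xs[40+k].max() if len(k) else None,"wood from",xs[50+wood].min() if len(wood) else None,"bright",(xs[br].min(),xs[br].max()) if len(br) else None)
h=rect(31,-60,-10,-150,-110,2).mean(2).astype(int)
print("clip region rows x -60..-10 step2, cols y -150..-110");print(h)
E
```

```text
rail [627.14  12.  ] -0.11745149399883877 score 0.051094750921183846 dock [ 0.69 -3.12] yaw deg -0.10608279192726133 L [  0.93 126.88] R [   0.45 -133.12]
post own [-46.9  109.04] bar corner own [ -95.41 -151.05]
cam [584.56   0.46 287.24] dock [-40.27 -19.5 ]
-130 slot -5 16 wood from None bright None
-125 slot 1 7 wood from None bright (np.int64(-29), np.int64(20))
-110 slot 1 7 wood from None bright (np.int64(-12), np.int64(19))
-90 slot 1 7 wood from None bright (np.int64(-12), np.int64(20))
-60 slot 1 7 wood from None bright (np.int64(-12), np.int64(20))
-40 slot 1 7 wood from None bright (np.int64(-12), np.int64(20))
20 slot 1 7 wood from None bright (np.int64(-12), np.int64(21))
40 slot 1 7 wood from None bright (np.int64(-12), np.int64(21))
60 slot 1 7 wood from None bright (np.int64(-12), np.int64(21))
80 slot 1 7 wood from None bright (np.int64(-12), np.int64(21))
100 slot 1 7 wood from None bright (np.int64(-12), np.int64(20))
110 slot 1 7 wood from None bright (np.int64(-12), np.int64(19))
clip region rows x -60..-10 step2, cols y -150..-110
[[ 41  39  67 180 181  48  48 
[... 1395 characters left out ...]
  49  54
  108 137]
 [ 32  29  30  25 136 134 133 136 135 138 135 136 136 140 133 136 138 136
  135 134]
 [ 32  30  29  26 137 135 135 134 137 136 138 138 135 133 138 137 136 138
  136 132]
 [ 29  30  30  26 140 134 133 133 137 136 137 137 136 137 139 135 137 137
  137 137]
 [ 31  30  28  28 138 135 134 136 135 135 138 137 137  61  56 110  77  57
  110 105]
 [ 29  26  28  28 134 134 133 135 135 135 135 137  67  59  60  58  59  60
   59  60]
 [ 32  28  30  25 135 136 134 133 134 135 138 140  70  62  58  60  56  60
   56  57]
 [ 32  31  30  27 138 133 135 138 139  82  23   3  20  38  67  67  67  65
   60  67]
 [ 31  28  30  28 135 135 137  68  13  11  58 217 216 216 216 217 218 219
  220 221]]
```

```bash
python3 - <<'E'
from h import *
rect=wristview("w16")
for z in(30,40):
    g=rect(z,12,40,-150,140,1)
    for dy in(-115,-60,30,100): print(z,dy,[(12+i,int(v.mean()),int(v[0]-v[2])) for i,v in enumerate(g[:,dy+150])][:24])
E
```

```text
cam [584.63   0.41 287.14] dock [-40.19 -19.54]
30 -115 [(12, 216, -3), (13, 215, -3), (14, 211, -3), (15, 208, -6), (16, 174, -5), (17, 204, -5), (18, 215, -5), (19, 217, -5), (20, 215, -5), (21, 83, 2), (22, 30, 20), (23, 48, 28), (24, 0, 0), (25, 0, 0), (26, 0, 0), (27, 0, 0), (28, 0, 0), (29, 0, 0), (30, 0, 0), (31, 0, 0), (32, 0, 0), (33, 0, 0), (34, 0, 0), (35, 0, 0)]
30 -60 [(12, 225, -3), (13, 223, -4), (14, 224, -4), (15, 227, -4), (16, 114, -4), (17, 220, -4), (18, 223, -4), (19, 222, -5), (20, 227, -4), (21, 126, -2), (22, 33, 21), (23, 58, 35), (24, 0, 0), (25, 0, 0), (26, 0, 0), (27, 0, 0), (28, 0, 0), (29, 0, 0), (30, 0, 0), (31, 0, 0), (32, 0, 0), (33, 0, 0), (34, 0, 0), (35, 0, 0)]
30 30 [(12, 224, -5), (13, 224, -5), (14, 223, -4), (15, 226, -5), (16, 155, -4), (17, 197, -5), (18, 226, -3), (19, 222, -5), (20, 226, -4), (21, 160, -4), (22, 31, 24), (23, 58, 35), (24, 0, 0), (25, 0, 0), (26, 0, 0), (27, 0, 0), (28, 0, 0), (29, 0, 0), (30, 0, 0), (31, 0, 0), (32, 0, 0), (33, 0, 0), (34, 0, 0), (35, 0, 0)]
30 100 [(12, 221, -5), (13, 220, -4), (14, 220, -4), (15, 221, -
[... 852 characters left out ...]
31, 0, 0), (32, 0, 0), (33, 0, 0), (34, 0, 0), (35, 0, 0)]
40 30 [(12, 224, -4), (13, 228, -4), (14, 109, -5), (15, 224, -5), (16, 223, -5), (17, 223, -4), (18, 209, -5), (19, 77, 6), (20, 34, 24), (21, 70, 43), (22, 0, 0), (23, 0, 0), (24, 0, 0), (25, 0, 0), (26, 0, 0), (27, 0, 0), (28, 0, 0), (29, 0, 0), (30, 0, 0), (31, 0, 0), (32, 0, 0), (33, 0, 0), (34, 0, 0), (35, 0, 0)]
40 100 [(12, 219, -5), (13, 224, -5), (14, 88, -3), (15, 218, -4), (16, 219, -5), (17, 219, -4), (18, 195, -6), (19, 72, 9), (20, 33, 26), (21, 81, 50), (22, 0, 0), (23, 0, 0), (24, 0, 0), (25, 0, 0), (26, 0, 0), (27, 0, 0), (28, 0, 0), (29, 0, 0), (30, 0, 0), (31, 0, 0), (32, 0, 0), (33, 0, 0), (34, 0, 0), (35, 0, 0)]
```

```bash
python3 - <<'E'
from h import *
deltas([(*d2w((x,y)),z,DTH) for x,y,z in((-50,45,90),(-50,45,33),(-25,45,33))])
E
```

```text
pose [512.92   9.28 161.94] -0.11726907972169484 F [-0.03 -0.49 -0.38] t 18.85
t [ 1.25 -1.28  1.44] r [ 0.    0.02 -0.01]
t [ 1.25 -1.28  2.58] r [ 0.    0.02 -0.01]
t [ 1.75 -1.28  2.58] r [ 0.    0.02 -0.01]
```

Call:
{"method": "jog_arm", "body": {"deltas": [{"tx":0.5,"ty":-0.6,"tz":0.5,"rx":0,"ry":0,"rz":0},{"tx":1.1,"ty":-1.28,"tz":1,"rx":0,"ry":0,"rz":0},{"tx":1.25,"ty":-1.28,"tz":1.5,"rx":0,"ry":0,"rz":0},{"tx":1.25,"ty":-1.28,"tz":2.1,"rx":0,"ry":0,"rz":0},{"tx":1.25,"ty":-1.28,"tz":2.58,"rx":0,"ry":0,"rz":0},{"tx":1.25,"ty":-1.28,"tz":2.58,"rx":0,"ry":0,"rz":0},{"tx":1.45,"ty":-1.28,"tz":2.58,"rx":0,"ry":0,"rz":0},{"tx":1.6,"ty":-1.28,"tz":2.58,"rx":0,"ry":0,"rz":0},{"tx":1.68,"ty":-1.28,"tz":2.58,"rx":0,"ry":0,"rz":0},{"tx":1.74,"ty":-1.28,"tz":2.58,"rx":0,"ry":0,"rz":0},{"tx":1.76,"ty":-1.28,"tz":2.58,"rx":0,"ry":0,"rz":0},{"tx":1.76,"ty":-1.28,"tz":2.58,"rx":0,"ry":0,"rz":0}]}}

```text
t: 20.05
tool_pos: [608.1, 63.0, 34.6]
eef_rot: [3.136, -0.183, 0.001]
force: [0.4, -0.4, -0.4]
finger_gap: -0.1
finger_force: 0.0
```

Call:
{"method": "jog_arm", "body": {"deltas": [{"tx":0.02,"ty":0,"tz":0,"rx":0,"ry":0,"rz":0},{"tx":0.03,"ty":0,"tz":0,"rx":0,"ry":0,"rz":0},{"tx":0.03,"ty":0,"tz":0,"rx":0,"ry":0,"rz":0}]}}

```text
t: 20.35
tool_pos: [608.2, 62.9, 34.2]
eef_rot: [3.136, -0.183, -0.004]
force: [-4.9, 1.6, 3.1]
finger_gap: -0.1
finger_force: 2.7
```

Call:
{"method": "jog_arm", "body": {"deltas": [{"tx":-0.2,"ty":0,"tz":0,"rx":0,"ry":0,"rz":0},{"tx":-0.6,"ty":0,"tz":0,"rx":0,"ry":0,"rz":0},{"tx":-1,"ty":0,"tz":-0.5,"rx":0,"ry":0,"rz":0},{"tx":-1.4,"ty":0.5,"tz":-1.3,"rx":0,"ry":0,"rz":0},{"tx":-1.8,"ty":1.2,"tz":-2,"rx":0,"ry":0,"rz":0},{"tx":-2.3,"ty":1.28,"tz":-2.6,"rx":0,"ry":0,"rz":0},{"tx":-2.3,"ty":1.28,"tz":-2.6,"rx":0,"ry":0,"rz":0},{"tx":-2.3,"ty":1.28,"tz":-2.6,"rx":0,"ry":0,"rz":0},{"tx":-2.3,"ty":1.28,"tz":-2.6,"rx":0,"ry":0,"rz":0}]}}

```text
t: 21.25
tool_pos: [488.1, 12.8, 163.4]
eef_rot: [3.136, -0.183, -0.0]
force: [-0.2, 0.1, -0.4]
finger_gap: 0.0
finger_force: 0.0
```

```bash
python3 - <<'E'
from h import *
C,a=fitrail("t17",d2w((2,-6)),DTH);deltas([])
rect=wristview("w17");g=rect(30,-45,22,-150,140,1).mean(2)
for dy in(-115,-60,30,60,100): k=np.nonzero(g[40:62,dy+150]<60)[0];print(dy,k.min()-5,k.max()-5)
h=rect(31,-60,-10,-150,-110,2).mean(2).astype(int);print(h[[0,6,12,15]])
E
```

```text
rail [628.5   11.49] -0.1210920205325036 score 0.11721314108871862 dock [ 2.1  -3.47] yaw deg -0.31466959751164786 L [  2.82 126.52] R [   1.39 -133.47]
post own [-48.7  109.21] bar corner own [ -96.28 -151.06]
pose [488.07  12.9  163.05] -0.11614191484894337 F [0.15 0.38 0.24] t 21.3
cam [559.73   4.11 288.39] dock [-65.36 -18.73]
-115 0 16
-60 0 16
30 0 16
60 0 16
100 0 16
[[ 34  32  61 148 150  39  38  40  38  36  56  55 112 133 134 134 134 134
  134 134]
 [ 32  34  29  26 135 132 146 148 139  34  36  39  37  52  57  64 134 133
  134 132]
 [ 26  30  30  25 135 128 131 132 132 132 151 152  94  39  38  39  37  49
   54  54]
 [ 28  28  26  25 131 132 131 130 130 132 132 132 152 153  57  38  37  47
  108 131]]
```

The rail is parked and the clip is back at rest. One last light seating press on the right makes sure it's flush there too.

```bash
python3 - <<'E'
from h import *
deltas([(*d2w((x,y)),z,DTH) for x,y,z in((-50,-60,90),(-50,-60,33),(-24.5,-60,33))])
E
```

```text
pose [488.02  12.95 162.92] -0.11599801355713105 F [-0.35 -0.78 -0.56] t 21.35
t [1.75 0.83 1.46] r [ 0.    0.01 -0.  ]
t [1.76 0.83 2.6 ] r [ 0.    0.01 -0.  ]
t [2.27 0.83 2.6 ] r [ 0.    0.01 -0.  ]
```

Call:
{"method": "jog_arm", "body": {"deltas": [{"tx":0.6,"ty":0.4,"tz":0.5,"rx":0,"ry":0,"rz":0},{"tx":1.2,"ty":0.83,"tz":1,"rx":0,"ry":0,"rz":0},{"tx":1.76,"ty":0.83,"tz":1.5,"rx":0,"ry":0,"rz":0},{"tx":1.76,"ty":0.83,"tz":2.1,"rx":0,"ry":0,"rz":0},{"tx":1.76,"ty":0.83,"tz":2.6,"rx":0,"ry":0,"rz":0},{"tx":1.76,"ty":0.83,"tz":2.6,"rx":0,"ry":0,"rz":0},{"tx":1.96,"ty":0.83,"tz":2.6,"rx":0,"ry":0,"rz":0},{"tx":2.1,"ty":0.83,"tz":2.6,"rx":0,"ry":0,"rz":0},{"tx":2.18,"ty":0.83,"tz":2.6,"rx":0,"ry":0,"rz":0},{"tx":2.24,"ty":0.83,"tz":2.6,"rx":0,"ry":0,"rz":0},{"tx":2.27,"ty":0.83,"tz":2.6,"rx":0,"ry":0,"rz":0},{"tx":2.27,"ty":0.83,"tz":2.6,"rx":0,"ry":0,"rz":0}]}}

```text
t: 22.55
tool_pos: [595.8, -41.8, 34.7]
eef_rot: [3.136, -0.183, 0.001]
force: [-0.1, -0.2, -0.4]
finger_gap: 0.0
finger_force: 0.0
```

Call:
{"method": "jog_arm", "body": {"deltas": [{"tx":0.03,"ty":0,"tz":0,"rx":0,"ry":0,"rz":0},{"tx":0.05,"ty":0,"tz":0,"rx":0,"ry":0,"rz":0},{"tx":0.05,"ty":0,"tz":0,"rx":0,"ry":0,"rz":0}]}}

```text
t: 22.85
tool_pos: [596.0, -41.9, 34.1]
eef_rot: [-3.136, 0.183, 0.008]
force: [-5.4, -0.1, 3.6]
finger_gap: -0.2
finger_force: 2.8
```

Same resistance at the same place, so the right side is solid against the fence. I'll retreat and hand in.

Call:
{"method": "jog_arm", "body": {"deltas": [{"tx":-0.2,"ty":0,"tz":0,"rx":0,"ry":0,"rz":0},{"tx":-0.6,"ty":0,"tz":0,"rx":0,"ry":0,"rz":0},{"tx":-1,"ty":0,"tz":-0.5,"rx":0,"ry":0,"rz":0},{"tx":-1.4,"ty":0,"tz":-1.3,"rx":0,"ry":0,"rz":0},{"tx":-1.8,"ty":0,"tz":-2,"rx":0,"ry":0,"rz":0},{"tx":-2.2,"ty":0,"tz":-2.6,"rx":0,"ry":0,"rz":0},{"tx":-2.2,"ty":0,"tz":-2.6,"rx":0,"ry":0,"rz":0},{"tx":-2.2,"ty":0,"tz":-2.6,"rx":0,"ry":0,"rz":0},{"tx":-2.2,"ty":0,"tz":-2.6,"rx":0,"ry":0,"rz":0}]}}

```text
t: 23.75
tool_pos: [488.9, -29.3, 163.4]
eef_rot: [3.136, -0.183, -0.001]
force: [-0.3, 0.2, -0.6]
finger_gap: -0.2
finger_force: 0.0
```

```bash
python3 -c "
from h import *
fitrail('t18',d2w((2,-6)),DTH);deltas([]);print(manip.finish_job())"
```

```text
rail [629.29  15.  ] -0.09594474171644056 score 0.10758667446781638 dock [2.48 0.1 ] yaw deg 1.1261633448875064 L [ -0.07 130.08] R [   5.04 -129.87]
post own [-46.39 106.83] bar corner own [-100.49 -152.16]
pose [488.86 -29.32 163.03] -0.11670766338864856 F [-1.26 -0.06  0.51] t 23.8
the job is handed in; nothing more can be done
None
```

The rail is parked flush against the back fence (about 5 N resistance at both pressing points), its left end behind the post and the clip back at rest in front of its right end, and I handed the job in at about 24 s; the last top-camera fit read 1.1° off parallel with the arm partly in view, which I put down to that occlusion and did not recheck.

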